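Slide the dish stage to the green stop

ROBOT

A 6-joint arm with a two-finger parallel gripper is mounted at the origin on a cart in front of the work surface, level with it; the furniture and walls round the work are solid. World frame = base frame: x ahead of the robot, y to its left, z up, the work surface at z = 0. Lengths are in m, angles in rad, forces in N, time in s.
With the tool pointing down it reaches from about 0.375 to 0.975 m from the base axis. Payload 3.8 kg.
Tool frame: the origin (TCP) lies midway between the tips of the shut fingers; the grasp point (between the pads) lies 19 mm behind it; z points along the fingers, y is the line along which they close (so a half turn about z gives the same grasp; the last joint's range is limited). The gripper opens to 88 mm and grips with 3 to 60 N. Pads are 18 mm wide; open, the fingers measure 123 mm over their backs; the gripper's body (75 mm by 187 mm) begins 45 mm behind the grasp point.
Start: joints at [1.289, 0.264, 1.604, -0, 1.274, -0.037], TCP at [0.164, 0.655, 0.239] pointing down, gripper open.
Joint ranges: [-2.63, 2.63], [-0.94, 2.18], [0.31, 2.57], [-1.31, 4.45], [0, 2.66], [-2.55, 2.55]. Speed limits (rad/s): [2.57, 2.57, 3.14, 3.14, 3.14, 3.14].

INTERFACE

Orientations are given as a rotation vector (axis times angle).
In Python, from cell import manip, inverse_kinematics, cams, order gives the robot as it stands. Calls block until the motion is done:
- manip.move_pose(position, orientation): joint-space move of the TCP to a pose.
- manip.move_linear(position, rate=0.15, rot=None): straight line of the TCP; rot=None keeps the orientation; rate is the mean speed in m/s.
- manip.set_joints(angles): joint-space move.
- manip.set_gripper(opening, force=None): finger opening in m; force is the grip in N (None keeps the last); returns when the fingers have stopped.
- manip.dwell(seconds).
- inverse_kinematics(position, orientation): joint angles nearest the present ones, or None.
- manip.state(): the state.
- cams.capture(name): name is "scene" or "side" or "wrist"; returns a dict with "image" (400x640x3 uint8, blue, green, red), "z_map" (400x640 float32, m along the optical axis (not along the pixel's ray), 0 where there is no reading), "intrinsics" (3x3 intrinsics, pixels), "position" and "orientation" of the camera in the world; the wrist camera has in their place "T_tool_cam" (4x4, takes a point from camera to tool coordinates, whose origin is the TCP and whose axes are the flange's). Camera axes: x right, y down, z forward; pixel columns grow to the right and rows downward; lengths in m; the calibration is good to about 2 mm. A picture is of the moment at which its call begins: read the wrist's pose just before it.
A pose or a line that the arm cannot do raises manip.IKError and nothing moves.
- order.close_job(): hands the job in; it is judged then, once.
The state is a dict: "clock": time; "joint_pos": joint angles; "joint_velocities": joint speeds; "tau": joint torques, N m; "tool_pos": TCP position; "tcp_rot": TCP orientation; "contact_force": force on the tool from outside, world axes, zero at the start; "moment": the same for the moment, N m; "gripper_width": finger opening in m; "grasp_force": force on a finger pad.
Only numpy, scipy, OpenCV 4.12 (cv2) and the standard library are available. Lean on these libraries where they do the work, as an engineer would, in place of code of your own. Each camera call takes 0.05 s, during which the arm holds its last target. There are 200 camera calls.

TASK

Press down the blue pad in the middle of the black carriage to free its brake and, keeping it pressed, push the carriage along its rail until it rests against the green stop; then let the pad come up again so that the brake holds the carriage there. Use only the fingers, not the body of the gripper; nothing needs gripping or lifting. Never force the carriage along with the pad up, do not touch the petri dish riding on the carriage, and do not disturb the other things on the bench.

Things in the scene. Friction and masses are not known exactly. Their poses are not given: they have to be found in the camera images.
- stage_rail: Fixed straight rail, 460 mm long along its own y axis, base plate 76 mm wide and 8 mm high, aluminium. Origin: centre of its underside, on the worktop. Its x axis points away from the robot, to the side on which the dish rides (turned by up to about 0.3 rad). The carriage and both stops sit on it, centred across it.
- carriage_mid (a point): Centre of the top of the black carriage block, 40 mm above the worktop. The carriage is 84 mm long along the rail and 56 mm wide; at each end of it along the rail an upright ear, 10 mm thick and 50 mm wide, rises to 66 mm above the worktop. The 64 mm gap between the ears is open towards the robot and above; a fingertip in it can push against either ear. A white shelf with a petri dish is fixed to the carriage's far side. Axes as the rail.
- pad_top (a point): Centre of the top face of the blue press pad between the ears: 60 mm along the rail, 40 mm across it, 52 mm above the worktop when up. It goes straight down by 8 mm against a spring (about 9 N to start, 12 N at the bottom). The brake is off from about 1 mm down; up, the brake grips the rail and holds against 10 N or more. With the brake off the carriage slides with about 1 N of friction, and a fingertip pressing on the pad drags it along.
- carriage (a joint): Position of the carriage along the rail, m, positive along the rail's y axis (towards the robot's left), 0 at mid rail.
- release (a joint): How far the blue pad is pressed, m: 0 up (brake on), 0.008 fully down.
- green_stop_mark (a point): Top of the screw in the middle of the green stop, 50 mm above the worktop. A fixed block on the rail, 20 mm along the rail, 60 mm wide, 40 mm high without the screw. It may stand at either end of the carriage's path, left or right. When the carriage rests against it, carriage middle and stop middle are 52 mm apart.
- grey_stop_mark (a point): The same point of the grey stop, of the same size, at the other end of the carriage's path; not wanted here.
- stage_dish: Lidded petri dish, 66 mm across, 16 mm high, held between four pegs on the carriage's shelf; its top is 45 mm above the worktop. Origin: centre of its underside, 70 mm from the carriage's middle on the far side. Not to be touched.
- marker: Bystander: blue marker pen, 132 mm long, 12 mm thick, lying behind the rail. Origin: centre of its underside. Leave it alone.
- tape_roll: Bystander: roll of green tape, 66 mm across, 19 mm high, lying flat left of the rail. Origin: centre of its underside. Leave it alone.
- spare_dish: Bystander: loose lidded petri dish, 66 mm across, 16 mm high, right of the rail. Origin: centre of its underside. Leave it alone.
- rack_lid: Bystander: black ribbed rack lid, 69 x 98 x 24 mm, left of the rail. Origin: centre of its underside. Leave it alone.
- well_plate: Bystander: clear 96-well plate, 85 x 127 x 13 mm, right of the rail. Origin: centre of its underside. Leave it alone.

How it is judged:
On the way, in this order (a step that is already met when the one before it is completed fails the run):
1. the blue pad is pressed down by at least 3 mm, with the carriage not yet at the green stop (value of joint release above 0.003 m), for 0.1 s.
2. with the pad still pressed, the carriage reaches the green stop (within 3 mm) (horizontal distance between carriage_mid and green_stop_mark below 0.055 m and value of joint release above 0.0015 m), for 0.1 s.
At the end, for the whole second after the job is handed in: The carriage stands still within 3 mm of touching the green stop, and the blue pad is up (within 1 mm), so that the brake holds (horizontal distance between carriage_mid and green_stop_mark below 0.055 m and value of joint release below 0.001 m and velocity of joint carriage between -0.005 and 0.005 m/s).
It fails at once if the carriage is forced along (faster than 10 mm/s) with the pad up, against its brake (value of joint release below 0.0005 m and (velocity of joint carriage above 0.01 m/s or velocity of joint carriage below -0.01 m/s)).
It fails at once if the fingers touch the petri dish on the carriage (contact force between the fingers and stage_dish above 0.5 N).
It fails at once if the arm or the gripper's body touches the stage or its dish (contact force between the arm and stage_rail above 1 N).
It fails at once if a bystander (marker, tape, loose dish, rack lid, well plate) is moved by more than 15 mm or lifted (distance of any of marker, tape_roll, spare_dish, rack_lid, well_plate from where it was at the start of the episode above 0.015 m).
It also fails if it takes over 40 s, if anything falls off the work surface, if the arm or the gripper's body presses on something with over 40 N, if the wrist force passes 120 N, or if a joint passes its speed limit or range.

## Working session

There is one attempt and no reset: what is moved stays moved. The work goes in short steps, each a Python script; the robot and the scene stay as the last script left them, time stands still between calls to the robot, and variables do not carry over. Pictures are saved under pics/ and viewed, at most 10 in all, crops included, and the job is handed in when it is done.

```bash
mkdir -p pics; ls
python3 - <<'E'
from cell import manip,cams
import cv2,numpy as np,pickle
d={}
for n in("scene","side"):
    c=cams.capture(n);d[n]=c;cv2.imwrite(f"pics/{n}0.png",c["image"]);print(n,c["position"],c["orientation"],c["intrinsics"][0,0], (c["z_map"]>0).mean())
pickle.dump(d,open("d.pkl","wb"));s=manip.state();print(s["clock"],s["tool_pos"],s["tcp_rot"],s["gripper_width"])
E
```

```text
pics
scene [-0.36767336  0.37081295  0.6288856 ] [-1.30387969  1.93471891 -1.11649839] 394.54857396111515 0.9957734375
side [-0.0369946  -0.32080862  0.95803074] [-2.21933967  1.26915635 -0.4342244 ] 370.12848219484545 0.99594921875
0.1 [0.16343504 0.65426971 0.23750712] [-0.38349599 -3.11782238  0.00313499] 0.08848638393876872
```

View pics/scene0.png

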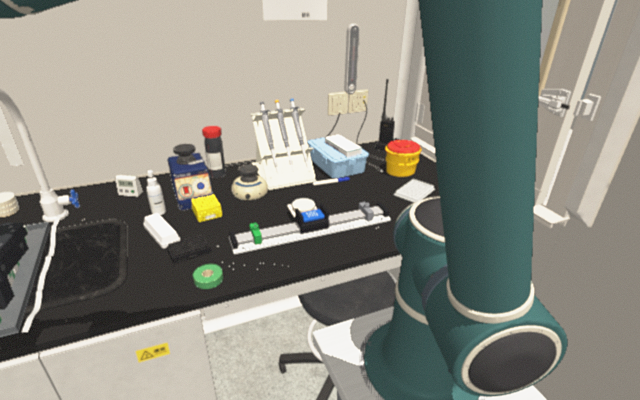

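View pics/side0.png

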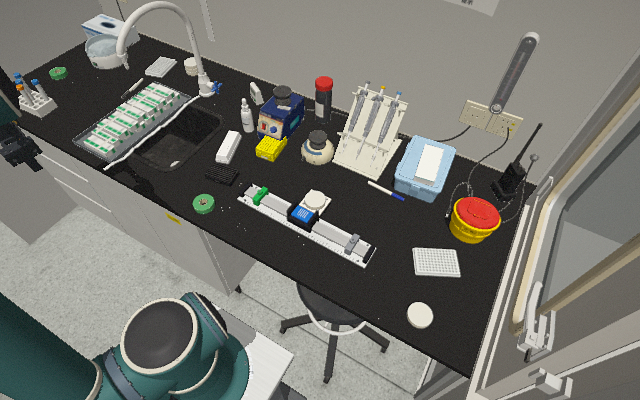

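The green stop is at the left end: side view (260,196), scene view (256,233). The blue pad is at side (304,213) and the grey stop at side (352,242). Next I measure them.

```bash
cat > h.py <<'E'
import numpy as np,cv2
from scipy.spatial.transform import Rotation as R
def ray(c,u,v,h):
    d=R.from_rotvec(c["orientation"]).as_matrix()@np.linalg.inv(c["intrinsics"])@[u,v,1];p=np.array(c["position"])
    return p+d*(h-p[2])/d[2]
def cloud(c):
    v,u=np.mgrid[:400,:640]; k=np.linalg.inv(c["intrinsics"])
    P=np.stack([u,v,np.ones_like(u)],-1)@k.T*c["z_map"][...,None]
    return P@R.from_rotvec(c["orientation"]).as_matrix().T+c["position"]
E
python3 - <<'E'
from h import *;import pickle
d=pickle.load(open("d.pkl","rb"))
box={"side":(180,270,235,380),"scene":(195,250,230,390)}
for n,c in d.items():
    r0,r1,c0,c1=box[n];hsv=cv2.cvtColor(c["image"],cv2.COLOR_BGR2HSV);P=cloud(c)
    reg=np.zeros((400,640),bool);reg[r0:r1,c0:c1]=1
    for nm,lo,hi,h in(("green",(45,100,50),(85,255,255),.04),("blue",(100,120,80),(125,255,255),.052)):
        m=(cv2.inRange(hsv,lo,hi)>0)&reg
        Q=P[m];top=Q[:,2]>h-.006
        v,u=np.nonzero(m)
        print(n,nm,m.sum(),u.mean(),v.mean(),"z",np.percentile(Q[:,2],[5,50,95]).round(3),"med top",((np.percentile(Q[top],5,0)+np.percentile(Q[top],95,0))/2).round(4),"ray",ray(c,u.mean(),v.mean(),h).round(4),top.sum())
    # upper things along rail: ears z>.056
    m=reg&(P[...,2]>.056)&(P[...,2]<.075)&(P[...,0]<.8);print("ears",m.sum(),P[m].round(3)[::max(1,m.sum()//12)].tolist())
    m=reg&(P[...,2]>.036)&(P[...,2]<.055)&(P[...,1]<-.05)&(hsv[...,1]<60);print("grey",P[m].mean(0))
c=d["side"];cv2.imwrite("pics/z.png",cv2.resize(c["image"][175:275,230:390],None,fx=5,fy=5,interpolation=cv2.INTER_CUBIC))
E
```

```text
scene green 162 255.3827160493827 231.85185185185185 z [-0.     0.038  0.049] med top [0.4906 0.1864 0.0425] ray [0.477  0.1882 0.04  ] 103
scene blue 172 312.94767441860466 216.11046511627907 z [0.04  0.05  0.054] med top [0.4846 0.0259 0.0505] ray [0.4754 0.0267 0.052 ] 140
ears 105 [[0.507, -0.007, 0.066], [0.505, -0.007, 0.06], [0.494, -0.014, 0.062], [0.486, -0.017, 0.062], [0.478, -0.01, 0.065], [0.477, -0.007, 0.063], [0.495, 0.06, 0.065], [0.493, 0.066, 0.064], [0.499, 0.067, 0.058], [0.462, -0.009, 0.061], [0.461, -0.012, 0.058], [0.476, 0.067, 0.061], [0.467, 0.062, 0.062], [0.466, 0.062, 0.057]]
grey [ 0.47932587 -0.14135837  0.0410969 ]
side green 153 259.7843137254902 195.32679738562092 z [0.018 0.038 0.05 ] med top [0.4897 0.1813 0.0429] ray [0.4835 0.1769 0.04  ] 107
side blue 193 301.5854922279793 213.98445595854923 z [0.047 0.052 0.055] med top [0.4855 0.0234 0.0517] ray [0.483  0.0234 0.052 ] 185
ears 119 [[0.506, 0.064, 0.067], [0.5, 0.06, 0.067], [0.49, 0.064, 0.065], [0.492, 0.055, 0.065], [0.483, 0.056, 0.064], [0.47, 0.059, 0.068], [0.464, 0.058, 0.066], [0.467, 0.057, 0.058], [0.499, -0.017, 0.068], [0.49, -0.015, 0.066], [0.482, -0.016, 0.067], [0.476, -0.014, 0.063], [0.466, -0.013, 0.065], [0.461, -0.015, 0.062]]
grey [ 0.48110511 -0.14590682  0.04176902]
```

View pics/z.png

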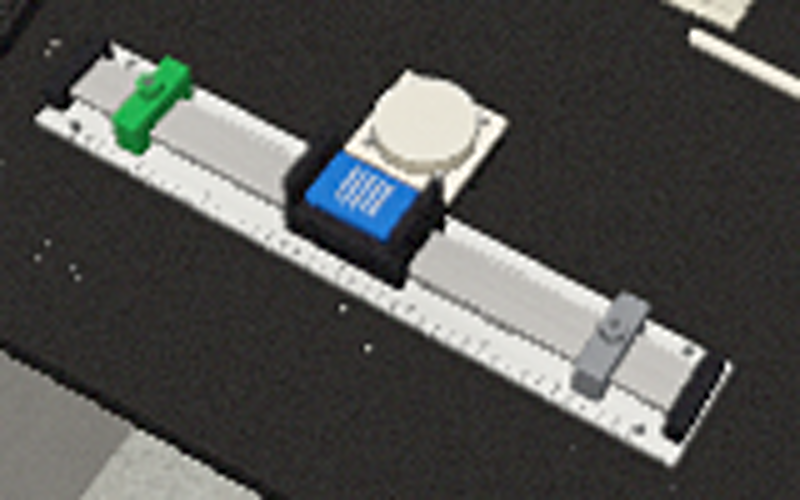

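The crop shows the carriage mid rail, with the blue pad open towards the robot and the dish behind it. Green is upper left, grey lower right. The measured heights match: pad 0.052, ears 0.066, stop 0.04. The pad is at about (0.485, 0.024), green (0.489, 0.184) and grey (0.481, -0.144). That gives a rail yaw of about -0.025 rad and a travel of about 0.107 m. I check that the path is clear, then go above the pad.

Run:
```python
from h import *;import pickle
from cell import manip,cams
c=pickle.load(open("d.pkl","rb"))["side"];P=cloud(c).reshape(-1,3);r=np.hypot(P[:,0],P[:,1]);a=np.degrees(np.arctan2(P[:,1],P[:,0]))
m=(r>.35)&(r<.85)&(a>-10)&(a<90)&(P[:,2]>.12)&(P[:,2]<.6);
for lo in range(-10,90,10):
    q=m&(a>=lo)&(a<lo+10);print(lo,q.sum(), r[q].min().round(3) if q.any() else "",P[q,2].max() if q.any() else "")
if not (m&(r<.75)).any() or True:
    x=np.array([.025,1,0]);x/=np.linalg.norm(x)  # rail direction = tool y
    z=np.array([0,0,-1.]);M=np.stack([np.cross(x,z),x,z],1);rot=R.from_matrix(M).as_rotvec()
    from cell import inverse_kinematics as ik
    print(rot,ik([.485,.024,.2],rot),ik([.489,.14,.04],rot))
```

```text
-10 313 0.777 0.23619155154605054
0 154 0.777 0.2350278742906654
10 39 0.797 0.16322801416020538
20 107 0.801 0.16543456025478231
30 0  
40 0  
50 0  
60 0  
70 1338 0.577 0.3795155277122195
80 0  
[0.03926071 3.14134732 0.        ] [-1.85575638e-03 -6.99669464e-02  2.04171391e+00 -4.44089210e-16
  1.16984569e+00 -1.54765729e+00] [ 0.22986672  0.16692669  2.1286191   0.          0.84604686 -1.31593482]
```

Run:
```python
from h import *;import pickle
from cell import manip,cams
d=pickle.load(open("d.pkl","rb"))
for n,c in d.items():
    P=cloud(c);r=np.hypot(P[...,0],P[...,1]);a=np.degrees(np.arctan2(P[...,1],P[...,0]))
    m=(r>.3)&(r<.9)&(a>40)&(a<90)&(P[...,2]>.12)&(P[...,2]<.6)
    k,l,s,_=cv2.connectedComponentsWithStats(m.astype(np.uint8))
    for i in range(1,k):
        if s[i,4]>15:print(n,s[i],P[l==i].min(0).round(2),P[l==i].max(0).round(2))
```

```text
scene [  0   6  60  13 446] [0.08 0.44 0.59] [0.11 0.48 0.6 ]
scene [   0  223   29   87 1531] [0.11 0.56 0.24] [0.18 0.61 0.35]
side [116  34  13  35 221] [0.54 0.69 0.27] [0.58 0.71 0.37]
side [   0  119   43   53 1338] [0.11 0.55 0.24] [0.21 0.71 0.38]
```

The swing is clear: the tall cluster near 70-80° is the gripper itself, and the faucet is at r = 0.88.

Run:
```python
from h import *
from cell import manip,cams
rot=[0.03926071,3.14134732,0]
manip.set_gripper(0.0)
manip.move_pose([.485,.024,.2],rot)
s=manip.state();c=cams.capture("wrist");cv2.imwrite("pics/w.png",c["image"])
T=R.from_rotvec(s["tcp_rot"]).as_matrix();X=c["T_tool_cam"]
v,u=np.mgrid[:400,:640];Q=np.stack([u,v,np.ones_like(u)],-1)@np.linalg.inv(c["intrinsics"]).T*c["z_map"][...,None]
P=(Q@X[:3,:3].T+X[:3,3])@T.T+s["tool_pos"]
hsv=cv2.cvtColor(c["image"],cv2.COLOR_BGR2HSV)
for nm,lo,hi in(("blue",(100,120,60),(125,255,255)),("green",(45,100,40),(85,255,255))):
    m=(cv2.inRange(hsv,lo,hi)>0)&(P[...,0]<.53)
    if m.any():p=P[m];p=p[p[:,2]>.03];print(nm,len(p),np.percentile(p,[2,98],0).round(4).tolist(),np.median(p[:,2]))
print(s["clock"],s["tool_pos"],s["contact_force"],s["gripper_width"])
```

```text
blue 2326 [[0.4689, -0.0041, 0.0408], [0.5118, 0.0533, 0.0539]] 0.0522558721080468
green 1394 [[0.4629, 0.1734, 0.0312], [0.5196, 0.1923, 0.0515]] 0.04037545674338079
3.9167 [0.4852187  0.02457337 0.20012056] [-0.51924886 -0.72950498 -0.23798206] 0.0004942553189555326
```

View pics/w.png

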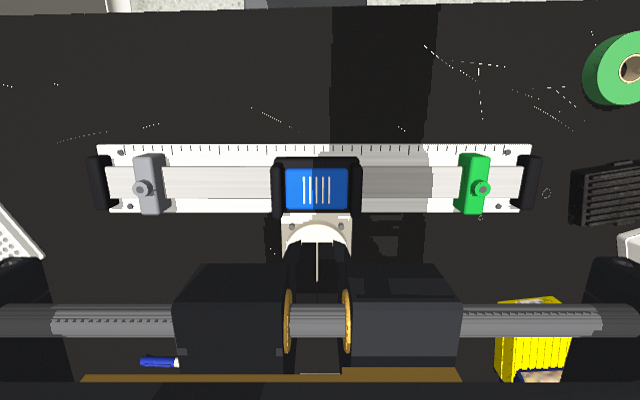

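The wrist view shows the pad at (317,187) and the green stop at (475,183), with the rail almost square to the image. In world coordinates the pad is (0.490, 0.025, 0.052) and green is (0.491, 0.183). I press now.

Run:
```python
from h import *
from cell import manip
manip.move_linear([.488,.025,.062],rate=.1)
b=manip.state()["contact_force"]
z=.056
while z>.0445:
    z-=.0015;manip.move_linear([.488,.025,z],rate=.03);s=manip.state()
    f=s["contact_force"]-b;print(round(s["clock"],2),round(z,4),s["tool_pos"].round(4),f.round(1))
    if f[2]>11:break
```

```text
5.9 0.0545 [0.4877 0.025  0.0542] [-1.6 -1.  -1.1]
6.15 0.053 [0.4879 0.025  0.0529] [-1.4 -0.6 -0.6]
6.4 0.0515 [0.4884 0.025  0.0524] [-3.6 -0.3  5.9]
6.65 0.05 [0.4884 0.025  0.0511] [-3.8 -0.9  8.2]
6.9 0.0485 [0.4885 0.025  0.0497] [-4.2 -0.1  8.8]
7.15 0.047 [0.4884 0.025  0.0483] [-4.6 -0.7  9.9]
7.4 0.0455 [0.4884 0.025  0.0469] [-4.5 -0.7  9.8]
7.65 0.044 [0.4884 0.025  0.0454] [-5.5 -0.3 11.2]
```

Pressed about 7 mm at 11 N. I drag now, watching the force.

Run:
```python
from h import *
from cell import manip
y=.025
for y in list(np.arange(.045,.126,.02))+list(np.arange(.127,.150,.002)):
    manip.move_linear([.488+.015*(y-.025),y,.044],rate=.04);s=manip.state();f=s["contact_force"]
    print(round(s["clock"],2),round(y,4),s["tool_pos"].round(4),f.round(1))
    if y>.125 and f[1]<-7:break
manip.dwell(.3);s=manip.state();print(s["tool_pos"],s["contact_force"])
```

```text
8.3 0.045 [0.4889 0.0454 0.0456] [-4.1  0.2 10.3]
8.95 0.065 [0.4894 0.0655 0.0456] [-3.5  0.6 10.8]
9.6 0.085 [0.4899 0.0856 0.0457] [-2.8  0.9 11.9]
10.25 0.105 [0.4903 0.1056 0.0458] [-3.4  1.  10.9]
10.9 0.125 [0.4908 0.1257 0.0459] [-3.   0.8 11.5]
11.15 0.127 [0.4908 0.1276 0.0459] [-3.   0.  10.7]
11.4 0.129 [0.4909 0.1295 0.0459] [-3.4  1.2 11.4]
11.65 0.131 [0.4909 0.1315 0.0459] [-2.6  0.3 12. ]
11.9 0.133 [0.491  0.1328 0.0459] [-2.8 -2.6 11.1]
12.15 0.135 [0.4911 0.1342 0.0459] [-1.2 -4.8 10.9]
12.4 0.137 [0.4913 0.136  0.0459] [-1.3 -6.1 10.9]
12.65 0.139 [0.4914 0.1379 0.0459] [-1.9 -6.  11.1]
12.9 0.141 [0.4916 0.1399 0.046 ] [-0.9 -6.6 10.6]
13.15 0.143 [0.4917 0.142  0.046 ] [-0.6 -5.7 10.5]
13.4 0.145 [0.4917 0.144  0.046 ] [-0.8 -6.4 11.9]
13.65 0.147 [0.4918 0.146  0.046 ] [-1.4 -6.5 11.8]
13.9 0.149 [0.4918 0.148  0.046 ] [-0.9 -6.6 10.5]
[0.49182247 0.14796321 0.04603568] [-0.50592906 -6.60206159 10.11275969]
```

The side force rose at y≈0.132 as expected: the carriage is on the stop and the finger has been sliding on the pad since. I lift straight up and check.

Run:
```python
from h import *
from cell import manip,cams
p=manip.state()["tool_pos"]
manip.move_linear([p[0],p[1],.075],rate=.03)
manip.move_linear([p[0]-.0,p[1]-.02,.2],rate=.12);manip.dwell(.3)
s=manip.state();c=cams.capture("wrist");cv2.imwrite("pics/w2.png",c["image"])
T=R.from_rotvec(s["tcp_rot"]).as_matrix();X=c["T_tool_cam"]
v,u=np.mgrid[:400,:640];Q=np.stack([u,v,np.ones_like(u)],-1)@np.linalg.inv(c["intrinsics"]).T*c["z_map"][...,None]
P=(Q@X[:3,:3].T+X[:3,3])@T.T+s["tool_pos"]
hsv=cv2.cvtColor(c["image"],cv2.COLOR_BGR2HSV)
for nm,lo,hi in(("blue",(100,120,60),(125,255,255)),("green",(45,100,40),(85,255,255))):
    m=(cv2.inRange(hsv,lo,hi)>0)&(P[...,0]<.53)&(P[...,1]<.21)
    p=P[m];p=p[p[:,2]>.03];print(nm,len(p),np.percentile(p,[2,98],0).round(4).tolist(),np.median(p[:,2]))
print(s["clock"],s["contact_force"])
```

```text
blue 2329 [[0.4713, 0.1037, 0.0479], [0.5107, 0.1612, 0.0538]] 0.05226666967920393
green 974 [[0.4624, 0.1737, 0.0366], [0.5198, 0.1933, 0.0643]] 0.04058328122896436
16.8917 [-0.10986785 -0.2742344   0.14548121]
```

View pics/w2.png

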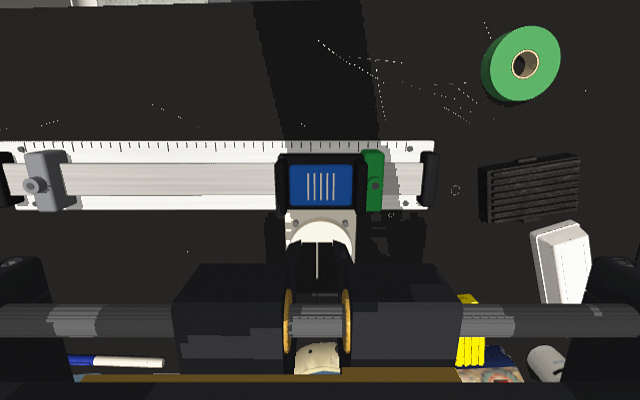

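The carriage (321,185) sits flush against the green stop (375,183). The pad is up at z = 0.052, and its centre at y = 0.1325 is about 51 mm from the stop, which matches the given 52 mm within the calibration.

```bash
python3 -c "
from cell import order
print(order.close_job())"
```

```text
the job is handed in; nothing more can be done
None
```

The carriage is resting against the green stop with the blue pad up, so the brake should be holding it; the job was handed in at about 17 s on the robot's clock, and no verdict was returned.

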